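# Pack the graduated gilt candle set into its display tray

### The job

Pack the graduated Advent set: stand the four red candles with the gold painting upright in the display tray, one to a compartment, with the tallest next to the tray's high end board and the others stepping down in height to the shortest at the low end. Set them down rather than dropping them in. Leave the unpainted red candles, the ivory candle and the paint pot standing where they are.

Things in the scene. Friction and masses are not known exactly. Their poses are not given: they have to be found in the camera images.
- candle_120: finished candle 120 mm high: upright deep-red wax cylinder, 50 mm in diameter, 120 mm high plus a thin 11 mm wick; painted gold: a ring on the top face round the red middle, a 14 mm band just under the top edge and a row of small lozenges below it. Origin: centre of its underside; z axis up along the candle; it is round, so its yaw means nothing. About 212 g, loose
- candle_100: finished candle 100 mm high: upright deep-red wax cylinder, 50 mm in diameter, 100 mm high plus a thin 11 mm wick; painted gold: a ring on the top face round the red middle, a 14 mm band just under the top edge and a row of small lozenges below it. Origin: centre of its underside; z axis up along the candle; it is round, so its yaw means nothing. About 177 g, loose
- candle_80: finished candle 80 mm high: upright deep-red wax cylinder, 50 mm in diameter, 80 mm high plus a thin 11 mm wick; painted gold: a ring on the top face round the red middle, a 14 mm band just under the top edge and a row of small lozenges below it. Origin: centre of its underside; z axis up along the candle; it is round, so its yaw means nothing. About 142 g, loose
- candle_60: finished candle 60 mm high: upright deep-red wax cylinder, 50 mm in diameter, 60 mm high plus a thin 11 mm wick; painted gold: a ring on the top face round the red middle, a 14 mm band just under the top edge and a row of small lozenges below it. Origin: centre of its underside; z axis up along the candle; it is round, so its yaw means nothing. About 106 g, loose
- bare_100: unpainted candle: the same deep-red wax, 50 mm in diameter, 100 mm high plus 11 mm wick, with no gold at all. Origin: centre of its underside, z up. Loose; not part of the set
- bare_60: unpainted candle: the same deep-red wax, 50 mm in diameter, 60 mm high plus 11 mm wick, with no gold at all. Origin: centre of its underside, z up. Loose; not part of the set
- ivory_80: ivory (cream-coloured) candle with the same gold painting, 50 mm in diameter, 80 mm high plus 11 mm wick. Origin: centre of its underside, z up. Loose; not part of the set
- paint_pot: small round glass pot of gold paint with a black screw lid, 55 mm in diameter, 48 mm high. Origin: centre of its underside, z up. Loose; not part of the job
- tray: loose pale wooden tray, 301 mm long (x) x 80 wide (y): four compartments in a row along x. High end (+x): dark board 90 high, 8 thick, slotted; other walls 5 thick, tops 18 above the bench. Origin: underside, mid-row; z up. Compartment centres y 0, x +108 (high end), +36, -36, -108; inside 67 (x) x 70 (y), floor at z 6. 22 between packed candles: grip across the tray (along y). 0.6 kg
There are look-alikes about, which are no part of the job. Leave any blue look-alike of the candle_60 alone.

How it is judged:
By the outcome, as a careful person would: the job done as asked, in the order asked, and still so for the second after the job is handed in, with the robot touching nothing.
It also fails if it takes over 106 s, if anything falls off the work surface, if the arm or the gripper's body presses on something with over 40 N, if the wrist force passes 120 N, or if a joint passes its speed limit or range.

### The arm

A 6-joint arm with a two-finger parallel gripper is mounted at the origin on the work surface. World frame = base frame: x ahead of the robot, y to its left, z up, the work surface at z = 0. Lengths are in mm, angles in rad, forces in N, time in s.
With the tool pointing down it reaches from about 275 to 1000 mm from the base axis. Payload 8.4 kg.
Tool frame: the origin (TCP) lies at the very end of the fingers, on their centre line; the grasp point (between the pads) lies 19 mm behind it; z points along the fingers, y is the line along which they close (so a half turn about z gives the same grasp; the last joint's range is limited). The gripper opens to 85 mm and grips with 20 to 120 N. Pads are 22 mm wide; open, the fingers measure 114 mm over their backs; the gripper's body (76 mm by 85 mm) begins 54 mm behind the grasp point. The pads swing forward as they close: fully open they stand 13 mm farther back than shut.
Start: joints at [-1.151, 0.353, 1.633, -0, 1.155, -0.002], TCP at [255.876, -570.224, 231.281] pointing down, gripper open.
Joint ranges: [-2.63, 2.63], [-0.92, 2.1], [0.06, 2.66], [-1.3, 4.44], [0, 2.69], [-3.02, 3.02]. Speed limits (rad/s): [2.22, 2.22, 2.79, 3.14, 3.14, 3.14].

### API

Orientations are given as [roll, pitch, yaw] about the fixed x, y, z axes, in that order (R = Rz(yaw) Ry(pitch) Rx(roll)).
In Python, from rig import sensors, grab_frame, camera_params, order gives the robot as it stands. The module is installed in compiled form; this text tells all that it offers.
- The arm moves only by the tool move_arm, never from a script. Its argument "motion" is a list of rows, each a list of 7 numbers: the turn, a rotation vector about the tool's x, y, z in a scale on which 1.0 is 2 pi rad, then the shift along the tool's x, y, z in shares of 0.4 m (1.0 is 0.4 m), then the finger opening in m, from 0 to 0.0854. A call has 1 to 8 rows; each row is the pose to reach, as a shift and turn from the pose commanded when the call began, along the tool's axes at that moment; what a row does not reach only later rows make up. A row lasts 1/8 s, in which the tool goes at most 62.5 mm and 10.7 degrees, less where a joint would pass 70% of its speed; a pose out of reach is approached as far as the arm can. A call with a gripper value outside its range is refused whole. The fingers move at their own pace and stop on an object; "grip_force" is the grip in N (left out, the last holds). Time passes only in rows, so rows that repeat a pose let the fingers close. It gives the time, the measured TCP pose, the force, the opening and the grip force at its end, in the units of the state.
- sensors.sense(): the state, without advancing time (a new reading comes with each control period).
- grab_frame(name): name is "side" or "top"; returns (picture, depth): 400x640x3 uint8, red, green, blue; 400x640 float32, mm along the optical axis (not along the pixel's ray), 0 where there is no reading.
- camera_params(name): a dict with "camera_matrix" (3x3 intrinsics, pixels), "world_from_camera" (4x4, takes a point from camera to world coordinates). Camera axes: x right, y down, z forward; pixel columns grow to the right and rows downward; lengths in mm; the calibration is good to about 2 mm. A picture is of the moment at which its call begins. camera_params takes no time and is no camera call.
- order.sign_off(): hands the job in; it is judged then, once.
The state is a dict: "clock": time; "qpos": joint angles; "qvel": joint speeds; "joint_efforts": joint torques, N m; "eef_pos": TCP position; "tcp_rot": TCP orientation; "contact_force": force on the tool from outside, world axes, zero at the start; "wrist_torque": the same for the moment, N m; "opening": opening from 0.0 (shut) to 1.0 (fully open); "grasp_force": force on a finger pad.
Only numpy, scipy, OpenCV 4.12 (cv2) and the standard library are available. Lean on these libraries where they do the work, as an engineer would, in place of code of your own. Each camera call takes 0.05 s, during which the arm holds its last target. There are 200 camera calls.

## Working session

There is one attempt and no reset: what is moved stays moved. The work goes in short steps, Python scripts to look and compute and a tool call to move; the robot and the scene stay as the last step left them, time stands still between calls to the robot, and variables do not carry over. Pictures are saved under pics/ and viewed, at most 14 in all, crops included, and the job is handed in when it is done.

Besides the shell and the picture viewer there is one more tool, called after "Emit:" by a JSON object that holds its "fn" and its "kwargs", one argument or row to a line. move_arm: Moves the arm, as the interface text tells. Its arguments: {"type":"object","properties":{"motion":{"type":"array","items":{"type":"array","items":{"type":"number"}}},"grip_force":{"type":"number"}},"required":["motion"]}

```bash
mkdir -p pics; python3 - <<'E'
from rig import sensors, grab_frame, camera_params
import cv2,numpy as np
for n in("top","side"):
    p,d=grab_frame(n); cv2.imwrite(f"pics/{n}0.png",p[:,:,::-1]); np.savez(f"{n}0.npz",p=p,d=d)
    c=camera_params(n); print(n,np.round(c["camera_matrix"],1).tolist(),np.round(c["world_from_camera"],3).tolist(),(d>0).mean())
print(sensors.sense())
E
```

```text
top [[493.7, 0.0, 320.3], [0.0, 493.7, 204.2], [0.0, 0.0, 1.0]] [[-0.004, -0.998, 0.065, 350.171], [-1.0, 0.002, -0.022, 17.72], [0.022, -0.065, -0.998, 1460.734], [0.0, 0.0, 0.0, 1.0]] 0.9959921875
side [[499.0, 0.0, 319.7], [0.0, 499.0, 198.3], [0.0, 0.0, 1.0]] [[-0.891, -0.3, 0.341, -97.897], [-0.455, 0.589, -0.668, 1023.766], [-0.001, -0.75, -0.661, 1039.073], [0.0, 0.0, 0.0, 1.0]] 0.9962265625
{'clock': 0.1, 'qpos': array([-1.15133949e+00,  3.53562055e-01,  1.63406975e+00,  2.24585409e-06,
        1.15523230e+00, -2.41499822e-03]), 'qvel': array([ 1.19893807e-03, -8.89661610e-04, -1.66577258e-03,  8.77234704e-05,
        7.27025421e-04,  2.98995986e-04]), 'joint_efforts': array([-1.17468466e-03, -6.06358838e+01, -3.42819536e+01, -1.84203427e-04,
        4.00821518e-03,  1.43917885e-05]), 'eef_pos': array([ 255.72956253, -569.80113531,  230.64300966]), 'tcp_rot': array([-3.14032121e+00, -5.12409727e-06,  4.21870920e-01]), 'contact_force': array([0.24541433, 0.45286075, 0.17181694]), 'wrist_torque': array([-0.01609718,  0.00658679,  0.00402515]), 'grasp_force': 0.0, 'opening': 0.9973776898562293}
```

View pics/top0.png

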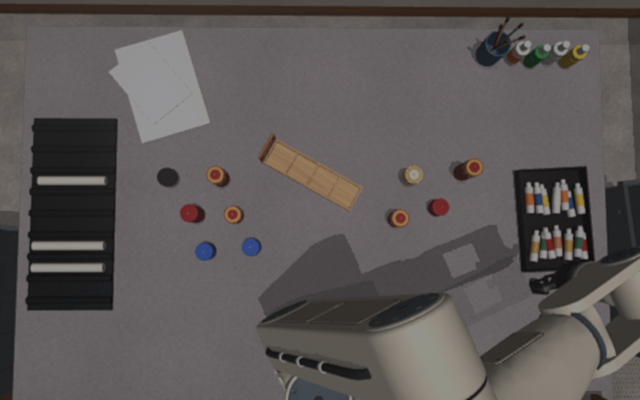

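View pics/side0.png

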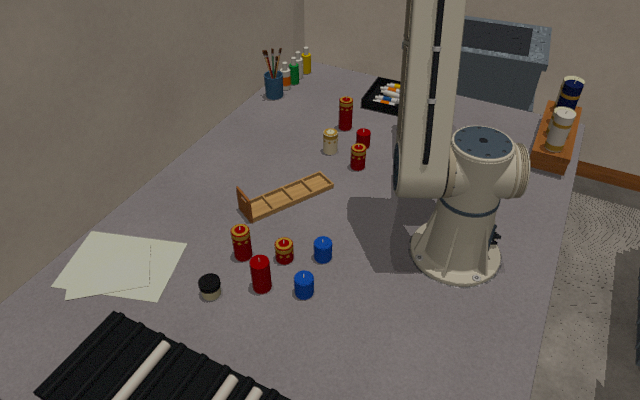

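Top view: the painted red candles are at pixels (217,176), (233,214), (400,218) and (473,168). The bare ones are at (190,213) and (440,207), the ivory at (414,175), the pot at (167,177) and the blue look-alikes at (205,251) and (251,247). The tray runs from its dark high end at (267,148) to (357,200). The side view shows the same layout.

```bash
cat > h.py <<'E'
import cv2,numpy as np
from rig import grab_frame,camera_params
def cloud(n,p=None,d=None):
    if p is None: p,d=grab_frame(n)
    c=camera_params(n);K=c["camera_matrix"];T=c["world_from_camera"]
    v,u=np.mgrid[:400,:640]
    P=np.stack([(u-K[0,2])/K[0,0]*d,(v-K[1,2])/K[1,1]*d,d],-1)
    return p,P@T[:3,:3].T+T[:3,3]
def ray(n,u,v,z):
    c=camera_params(n);T=c["world_from_camera"]
    r=T[:3,:3]@np.linalg.solve(c["camera_matrix"],[u,v,1]);return T[:3,3]+r*(z-T[2,3])/r[2]
def circ(Q):
    A=np.c_[2*Q,np.ones(len(Q))];s=np.linalg.lstsq(A,(Q**2).sum(1),rcond=None)[0]
    return s[:2],np.sqrt(s[2]+s[0]**2+s[1]**2)
def objs(n,p=None,d=None):
    p,W=cloud(n,p,d);z=W[...,2]
    hsv=cv2.cvtColor(p,cv2.COLOR_RGB2HSV)
    m=((z>24)&(z<145)&(W[...,0]>250)&(W[...,0]<720)&(abs(W[...,1])<560)).astype(np.uint8)
    k,L,s,c=cv2.connectedComponentsWithStats(m)
    for i in range(1,k):
        if s[i,4]<60: continue
        M=L==i;zt=np.histogram(z[M],bins=np.arange(24,150,3))
        h=np.percentile(z[M],85 if n=="top" else 80)
        t=M&(abs(z-h)<5);h=np.median(z[t]);t=M&(abs(z-h)<5)
        cs,_=cv2.findContours(t.astype(np.uint8),0,cv2.CHAIN_APPROX_NONE)
        cc=max(cs,key=cv2.contourArea);(u,v),r=cv2.minEnclosingCircle(cc)
        print(n,"px",c[i].round(),"n",s[i,4],"h %.1f"%h,"mean",W[t].mean(0).round(1),"box",((W[t].min(0)+W[t].max(0))/2).round(1),"size",np.ptp(W[t],0).round(),"ray",ray(n,u,v,h).round(1),"rgb",np.median(p[M],0))
E
python3 - <<'E'
from h import *
D={n:np.load(n+"0.npz") for n in("top","side")}
for n in D: objs(n,D[n]["p"],D[n]["d"])
for n in D:
    p,W=cloud(n,D[n]["p"],D[n]["d"]);z=W[...,2]
    print(n,"bench z",np.median(z[(abs(z)<10)&(abs(W[...,1])<400)&(W[...,0]>300)&(W[...,0]<700)]))
    hsv=cv2.cvtColor(p,cv2.COLOR_RGB2HSV)
    m=(hsv[...,0]>5)&(hsv[...,0]<25)&(hsv[...,1]>70)&(z<100)&(W[...,0]>300)&(W[...,0]<520)&(W[...,1]>-130)&(W[...,1]<180)
    k,L,s,c=cv2.connectedComponentsWithStats(m.astype(np.uint8)); i=1+s[1:,4].argmax(); M=L==i
    print("tray n",s[i],"z pct",np.percentile(z[M],[5,25,50,75,95,99]).round(1))
    for lo,hi in((13,24),(2,10)):
        t=M&(z>lo)&(z<hi); print(lo,t.sum(),z[t].mean().round(1),cv2.minAreaRect(W[t][:,:2].astype(np.float32)))
    near=cv2.dilate(M.astype(np.uint8),np.ones((25,25)))>0
    t=near&(z>75)&(z<100);print("board",t.sum(),W[t].mean(0).round(1),cv2.minAreaRect(W[t][:,:2].astype(np.float32)) if t.any() else 0)
E
```

```text
top px [267. 147.] n 187 h 89.4 mean [605.5 139.4  89.2] box [604.9 139.4  89.4] size [66. 39. 10.] ray [604.6 139.3  89.4] rgb [82. 60. 47.]
top px [469. 169.] n 437 h 121.1 mean [ 538.2 -433.7  120.7] box [ 538.2 -433.5  121.1] size [48. 49. 10.] ray [ 538.5 -433.7  121.1] rgb [106.  48.  40.]
top px [217. 176.] n 349 h 100.6 mean [521.7 277.6 100.3] box [521.9 279.1 100.6] size [48. 50. 10.] ray [521.1 278.1 100.6] rgb [114.  67.  52.]
top px [412. 176.] n 311 h 81.1 mean [ 523.2 -276.    80.6] box [ 523.7 -276.    81.2] size [49. 49. 10.] ray [ 523.3 -275.8   81.1] rgb [142. 117.  86.]
top px [167. 177.] n 322 h 48.8 mean [521.5 426.6  48.4] box [521.3 427.3  48.8] size [52. 54. 10.] ray [520.6 426.7  48.8] rgb [39. 38. 38.]
top px [439. 207.] n 281 h 61.0 mean [ 432.7 -355.1   60.5] box [ 432.6 -355.1   61. ] size [46. 47. 10.] ray [ 432.5 -355.1   61. ] rgb [111.  38.  40.]
top px [191. 213.] n 358 h 100.5 mean [416.3 349.1 100.1] box [416.9 349.4 100.5] size [47. 49. 10.] ray [415.5 348.7 100.5] rgb [110.  38.  40.]
top px [233. 215.] n 274 h 61.2 mean [413.6 235.8  60.7] box 
[... 2076 characters left out ...]
 1.5  4.6  7.  10.7 19.7 22.3]
13 227 17.7 ((506.02935791015625, -35.39152526855469), (188.77972412109375, 80.26715087890625), 60.4100456237793)
2 727 6.0 ((507.7964172363281, -40.85084533691406), (173.4671173095703, 76.0113525390625), 60.64340591430664)
board 0 [nan nan nan] 0
side bench z -2.4854110355101966
tray n [281 172  53  38 767] z pct [-0.6  2.6  5.1 11.6 16.4 18.1]
13 137 15.6 ((504.029052734375, -26.059898376464844), (200.0599822998047, 86.82257080078125), 62.8311767578125)
2 384 5.0 ((504.8825988769531, -30.675247192382812), (191.00497436523438, 83.47169494628906), 62.021114349365234)
board 0 [nan nan nan] 0<stdin>:14: RuntimeWarning: Mean of empty slice.
  ret = um.true_divide(
```

```bash
cat >> h.py <<'E'
def tray(n,p=None,d=None,lo=-4):
    p,W=cloud(n,p,d);z=W[...,2];hsv=cv2.cvtColor(p,cv2.COLOR_RGB2HSV)
    m=(hsv[...,0]>5)&(hsv[...,0]<25)&(hsv[...,1]>70)&(z>lo)&(z<26)&(W[...,0]>380)&(W[...,0]<660)&(W[...,1]>-180)&(W[...,1]<200)
    k,L,s,c=cv2.connectedComponentsWithStats(m.astype(np.uint8));M=L==1+s[1:,4].argmax()
    return p,W,M
def go(x,y,z,yaw=None):
    from rig import sensors
    from scipy.spatial.transform import Rotation as R
    s=sensors.sense();r=R.from_euler("xyz",s["tcp_rot"])
    t=r.inv().apply(np.array([x,y,z])-s["eef_pos"])
    dw=[0,0,0] if yaw is None else (r.inv()*R.from_euler("xyz",[np.pi,0,yaw])).as_rotvec().round(4)
    print("t %.2f"%s["clock"],"pos",s["eef_pos"].round(1),"rot",s["tcp_rot"].round(4),"shift mm",t.round(1),"turn",dw)
E
python3 - <<'E'
from h import *
D={n:np.load(n+"0.npz") for n in("top","side")}
for n in D:
    p,W,M=tray(n,D[n]["p"],D[n]["d"]);z=W[...,2]
    for lo,hi in((13,26),(2,26)):
        t=M&(z>lo)&(z<hi); print(n,lo,t.sum(),z[t].mean().round(1),cv2.minAreaRect(W[t][:,:2].astype(np.float32)))
    fl=M&(z>3)&(z<10);print("floor z",np.median(z[fl]))
    cs,_=cv2.findContours(M.astype(np.uint8),0,cv2.CHAIN_APPROX_NONE);c=max(cs,key=cv2.contourArea)
    b=cv2.boxPoints(cv2.minAreaRect(c));print(b.tolist())
    print("rim corners",[ray(n,*q,18).round(1)[:2].tolist() for q in b])
go(538.2,-433.6,200,1.047)
p=D["top"]["p"][125:225,245:375,::-1];cv2.imwrite("pics/tr.png",cv2.resize(p,None,fx=6,fy=6,interpolation=cv2.INTER_NEAREST))
E
```

```text
top 13 582 18.0 ((531.7439575195312, 9.593841552734375), (292.4100341796875, 80.63160705566406), 60.42465591430664)
top 2 2510 9.3 ((532.630859375, 9.090530395507812), (292.4100341796875, 82.67106628417969), 60.42465591430664)
floor z 6.323187567534433
[[262.15228271484375, 162.08526611328125], [275.453125, 138.333740234375], [362.328857421875, 186.98416137695312], [349.02801513671875, 210.73568725585938]]
rim corners [[568.6, 156.8], [639.2, 117.9], [494.6, -137.4], [424.8, -97.7]]
side 13 347 16.1 ((530.81640625, 18.98919677734375), (303.08062744140625, 90.58467102050781), 60.718299865722656)
side 2 1507 8.4 ((537.0448608398438, 14.87457275390625), (305.443359375, 103.78205871582031), 59.4527587890625)
floor z 5.140473418073043
[[236.79307556152344, 203.48275756835938], [326.7930908203125, 167.48275756835938], [335.41375732421875, 189.03448486328125], [245.41375732421875, 225.03448486328125]]
rim corners [[644.4, 128.8], [478.8, -156.5], [405.2, -69.7], [568.9, 195.7]]
t 0.10 pos [ 255.7 -569.8  230.6] rot [-3.1403 -0.      0.4219] shift mm [313.5  -8.6  30.7] turn [-1.200e-03 -4.000e-04 -6.251e-01]
```

View pics/tr.png

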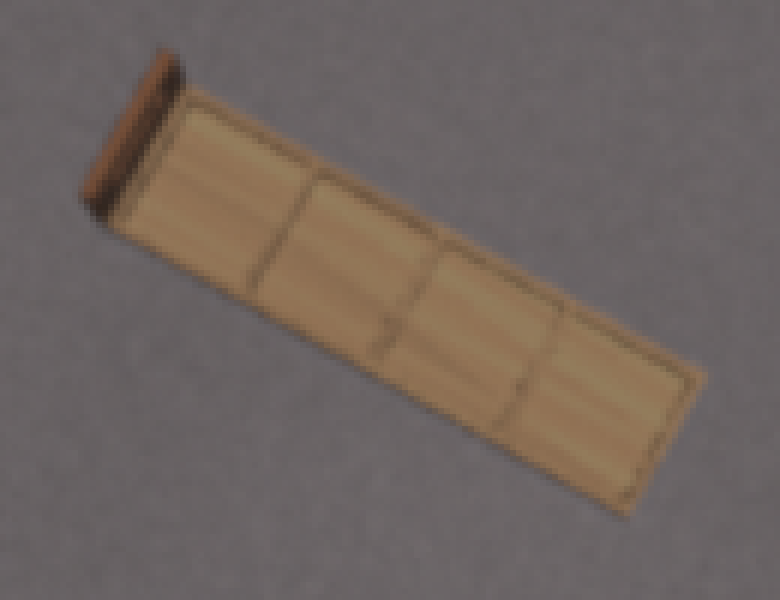

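The tray crop shows the dark board at the upper left and four compartments stepping down to the right. The fit puts the tray origin near (534.3, 13.5), with its axis at 60.4°. I'll start with candle_120.

The manual's scale: shifts go in shares of 0.4 m and turns go in shares of 2 pi rad. Converting my numbers, 0.3135 m / 0.4 = 0.7838, 0.27 m / 0.4 = 0.675, -0.633 rad / 6.2832 = -0.1007.

Emit:
{"fn": "move_arm", "kwargs": {
  "motion": [
    [0, 0, -0.0159, 0.1125, -0.0025, 0.01, 0.085],
    [0, 0, -0.0334, 0.225, -0.0075, 0.02, 0.085],
    [0, 0, -0.0509, 0.3375, -0.01, 0.0325, 0.085],
    [0, 0, -0.0684, 0.45, -0.0125, 0.045, 0.085],
    [0, 0, -0.0859, 0.5625, -0.015, 0.055, 0.085],
    [0, 0, -0.1007, 0.675, -0.0175, 0.065, 0.085],
    [-0.0002, 0, -0.1007, 0.7838, -0.0215, 0.0768, 0.085],
    [-0.0002, 0, -0.1007, 0.7838, -0.0215, 0.0768, 0.085]
  ]
}}

```text
clock: 1.1
eef_pos: [540.5, -432.1, 199.5]
tcp_rot: [-3.142, -0.0, 1.058]
contact_force: [-1.2, -0.3, 0.6]
opening: 0.991
grasp_force: 0.0
```

```bash
python3 -c "
from h import *
go(538.2,-433.6,85,1.0545)"
```

```text
t 1.10 pos [ 540.5 -432.1  199.5] rot [-3.1416e+00 -5.0000e-04  1.0579e+00] shift mm [ -2.5  -1.2 114.5] turn [-0.     -0.0005  0.0034]
```

Converted, 0.04 m / 0.4 = 0.1, 0.02 m / 0.4 = 0.05.

Emit:
{"fn": "move_arm", "kwargs": {
  "motion": [
    [0, 0, 0, 0, 0, 0.05, 0.085],
    [0, 0, 0, 0, 0, 0.1, 0.085],
    [0, 0, 0, 0, 0, 0.1, 0.085]
  ]
}}

```text
clock: 1.48
eef_pos: [536.1, -433.6, 157.6]
tcp_rot: [-3.138, -0.0, 1.053]
contact_force: [-0.2, 0.3, 0.6]
opening: 0.991
grasp_force: 0.0
```

```bash
python3 -c "
from h import *
go(538.2,-433.6,85,1.0545)"
```

```text
t 1.48 pos [ 536.1 -433.6  157.6] rot [-3.1377e+00 -4.0000e-04  1.0535e+00] shift mm [ 1.   2.1 72.6] turn [-0.0039 -0.0004 -0.001 ]
```

Converted, 0.073 m / 0.4 = 0.1825, 0.05 m / 0.4 = 0.125.

Emit:
{"fn": "move_arm", "kwargs": {
  "motion": [
    [0, 0, 0, 0, 0, 0.0625, 0.085],
    [0, 0, 0, 0, 0, 0.125, 0.085],
    [0, 0, 0, 0, 0, 0.1825, 0.085],
    [0, 0, 0, 0, 0, 0.1825, 0.085],
    [0, 0, 0, 0, 0, 0.1825, 0.085]
  ]
}}

```text
clock: 2.1
eef_pos: [538.7, -434.8, 88.6]
tcp_rot: [3.14, 0.0, 1.054]
contact_force: [0.8, -0.1, -0.3]
opening: 0.995
grasp_force: 0.0
```

```bash
python3 -c "
from h import *
go(538.2,-433.6,85,1.0545)"
```

```text
t 2.10 pos [ 538.7 -434.8   88.6] rot [3.1395e+00 5.0000e-04 1.0543e+00] shift mm [ 0.8 -1.   3.6] turn [ 0.0021  0.0005 -0.0002]
```

Emit:
{"fn": "move_arm", "kwargs": {
  "motion": [
    [0, 0, 0, 0, 0, 0, 0.06],
    [0, 0, 0, 0, 0, 0, 0.05],
    [0, 0, 0, 0, 0, 0, 0.04],
    [0, 0, 0, 0, 0, 0, 0.04],
    [0, 0, 0, 0, 0, 0, 0.04],
    [0, 0, 0, 0, 0, 0, 0.04]
  ],
  "grip_force": 40
}}

```text
clock: 2.85
eef_pos: [539.0, -434.5, 88.8]
tcp_rot: [3.139, 0.001, 1.055]
contact_force: [0.3, 0.3, 6.6]
opening: 0.573
grasp_force: 41.0
```

```bash
python3 -c "
from h import *
go(538.2,-433.6,85,1.0545)"
```

```text
t 2.85 pos [ 539.  -434.5   88.8] rot [3.1391e+00 6.0000e-04 1.0550e+00] shift mm [ 0.4 -1.2  3.7] turn [0.0025 0.0006 0.0005]
```

Converted, 0.16 m / 0.4 = 0.4, -0.12 m / 0.4 = -0.3.

Emit:
{"fn": "move_arm", "kwargs": {
  "motion": [
    [0, 0, 0, 0, 0, -0.05, 0.04],
    [0, 0, 0, 0, 0, -0.125, 0.04],
    [0, 0, 0, 0, 0, -0.2, 0.04],
    [0, 0, 0, 0.025, -0.0125, -0.275, 0.04],
    [0, 0, 0, 0.1, -0.045, -0.3, 0.04],
    [0, 0, 0, 0.2, -0.09, -0.3, 0.04],
    [0, 0, 0, 0.3, -0.1375, -0.3, 0.04],
    [0, 0, 0, 0.4, -0.1825, -0.3, 0.04]
  ]
}}

```text
clock: 3.85
eef_pos: [553.7, -257.4, 208.5]
tcp_rot: [3.14, 0.0, 1.055]
contact_force: [1.1, 0.2, -0.8]
opening: 0.572
grasp_force: 42.1
```

Converted, 0.32 m / 0.4 = 0.8, 0.305 m / 0.4 = 0.7625.

Emit:
{"fn": "move_arm", "kwargs": {
  "motion": [
    [0, 0, 0, 0.1125, -0.05, 0, 0.04],
    [0, 0, 0, 0.225, -0.1025, 0, 0.04],
    [0, 0, 0, 0.3375, -0.1525, 0, 0.04],
    [0, 0, 0, 0.45, -0.205, 0, 0.04],
    [0, 0, 0, 0.5625, -0.255, 0, 0.04],
    [0, 0, 0, 0.675, -0.3075, 0, 0.04],
    [0, 0, 0, 0.7625, -0.3475, 0, 0.04],
    [0, 0, 0, 0.8, -0.365, 0, 0.04]
  ]
}}

```text
clock: 4.85
eef_pos: [584.7, 93.5, 208.2]
tcp_rot: [3.14, -0.0, 1.057]
contact_force: [-0.2, 0.1, -2.1]
opening: 0.571
grasp_force: 42.1
```

Converted, 0.015 m / 0.4 = 0.0375, 0.01 m / 0.4 = 0.025.

Emit:
{"fn": "move_arm", "kwargs": {
  "motion": [
    [0, 0, 0, 0.025, -0.0125, 0, 0.04],
    [0, 0, 0, 0.0375, -0.015, 0, 0.04],
    [0, 0, 0, 0.0375, -0.015, 0, 0.04],
    [0, 0, 0, 0.0375, -0.015, 0, 0.04],
    [0, 0, 0, 0.0375, -0.015, 0, 0.04]
  ]
}}

```text
clock: 5.48
eef_pos: [586.9, 106.9, 207.2]
tcp_rot: [3.141, 0.0, 1.054]
contact_force: [0.3, -0.1, -2.3]
opening: 0.575
grasp_force: 42.1
```

```bash
python3 - <<'E'
from h import *
go(587.6,107.4,94.5,1.0545)
p,W=cloud("side");cv2.imwrite("pics/s1.png",cv2.resize(p[80:300,180:420,::-1],None,fx=2.5,fy=2.5))
p,W=cloud("top");cv2.imwrite("pics/t1.png",cv2.resize(p[90:250,180:400,::-1],None,fx=3,fy=3))
E
```

```text
t 5.47 pos [586.9 106.9 207.2] rot [3.1407e+00 4.0000e-04 1.0540e+00] shift mm [  0.8   0.3 112.7] turn [ 0.0009  0.0004 -0.0005]
```

View pics/s1.png

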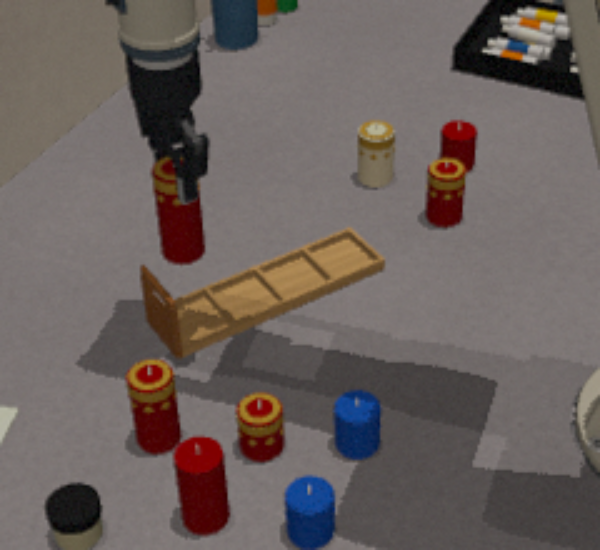

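The side crop shows candle_120 held upright above the high-end compartment. Its base is at about crop pixel (182,255), with the board at (160,310). I'll lower it now.

Converted, 0.107 m / 0.4 = 0.2675, 0.105 m / 0.4 = 0.2625.

Emit:
{"fn": "move_arm", "kwargs": {
  "motion": [
    [0, 0, 0, 0, 0, 0.05, 0.04],
    [0, 0, 0, 0, 0, 0.1125, 0.04],
    [0, 0, 0, 0.0025, 0, 0.175, 0.04],
    [0, 0, 0, 0.0025, 0, 0.225, 0.04],
    [0, 0, 0, 0.0025, 0, 0.25, 0.04],
    [0, 0, 0, 0.0025, 0, 0.2625, 0.04],
    [0, 0, 0, 0.0025, 0, 0.2675, 0.04],
    [0, 0, 0, 0.0025, 0, 0.2675, 0.04]
  ]
}}

```text
clock: 6.58
eef_pos: [587.8, 108.4, 100.7]
tcp_rot: [3.14, -0.0, 1.055]
contact_force: [0.2, -0.9, -1.3]
opening: 0.576
grasp_force: 42.1
```

Converted, 0.004 m / 0.4 = 0.01, 0.003 m / 0.4 = 0.0075.

Emit:
{"fn": "move_arm", "kwargs": {
  "motion": [
    [0, 0, 0, 0, 0, 0.0025, 0.04],
    [0, 0, 0, 0, 0, 0.005, 0.04],
    [0, 0, 0, 0, 0, 0.0075, 0.04],
    [0, 0, 0, 0, 0, 0.01, 0.04],
    [0, 0, 0, 0, 0, 0.01, 0.04]
  ]
}}

```text
clock: 7.2
eef_pos: [587.4, 108.3, 96.1]
tcp_rot: [3.141, 0.0, 1.055]
contact_force: [0.2, -0.3, -1.3]
opening: 0.575
grasp_force: 42.1
```

```bash
python3 - <<'E'
from h import *
go(587.6,107.4,94.5,1.0545)
p,W=cloud("side");cv2.imwrite("pics/s2.png",cv2.resize(p[80:300,180:420,::-1],None,fx=2.5,fy=2.5))
E
```

```text
t 7.20 pos [587.4 108.3  96.1] rot [3.1408e+00 4.0000e-04 1.0548e+00] shift mm [-0.7  0.7  1.6] turn [0.0008 0.0004 0.0003]
```

View pics/s2.png

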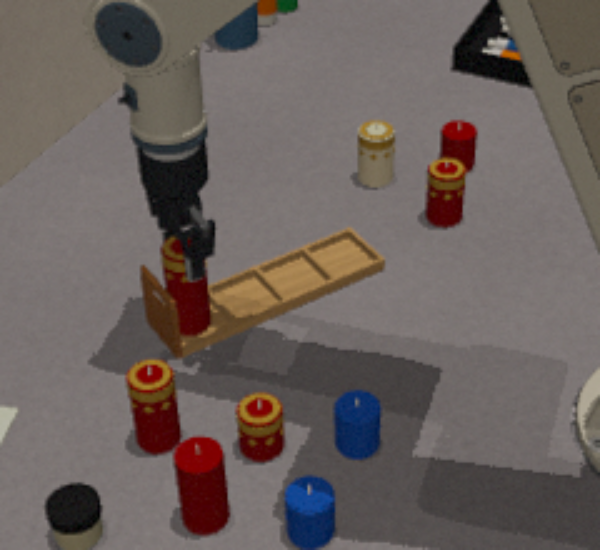

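In the crop, candle_120 is inside the first compartment, base near (193,328), and almost down. I'll lower it the last millimetres until it makes contact.

Emit:
{"fn": "move_arm", "kwargs": {
  "motion": [
    [0, 0, 0, 0, 0, 0.0013, 0.04],
    [0, 0, 0, 0, 0, 0.0025, 0.04],
    [0, 0, 0, 0, 0, 0.0038, 0.04],
    [0, 0, 0, 0, 0, 0.005, 0.04],
    [0, 0, 0, 0, 0, 0.005, 0.04]
  ]
}}

```text
clock: 7.88
eef_pos: [587.6, 108.4, 94.7]
tcp_rot: [3.14, 0.0, 1.055]
contact_force: [-1.4, 0.6, 4.8]
opening: 0.572
grasp_force: 42.7
```

Converted, -0.11 m / 0.4 = -0.275, -0.1 m / 0.4 = -0.25.

Emit:
{"fn": "move_arm", "kwargs": {
  "motion": [
    [0, 0, 0, 0, 0, 0, 0.055],
    [0, 0, 0, 0, 0, 0, 0.065],
    [0, 0, 0, 0, 0, 0, 0.085],
    [0, 0, 0, 0, 0, 0, 0.085],
    [0, 0, 0, 0, 0, -0.05, 0.085],
    [0, 0, 0, 0, 0, -0.15, 0.085],
    [0, 0, 0, 0, 0, -0.25, 0.085],
    [0, 0, 0, 0, 0, -0.275, 0.085]
  ]
}}

```text
clock: 8.88
eef_pos: [588.9, 108.7, 207.0]
tcp_rot: [3.137, -0.003, 1.055]
contact_force: [1.2, -0.1, -0.2]
opening: 0.998
grasp_force: 0.0
```

```bash
python3 - <<'E'
from h import *
go(521.6,278,160,1.0545)
objs("side")
E
```

```text
t 8.88 pos [588.9 108.7 207. ] rot [ 3.1372e+00 -2.5000e-03  1.0548e+00] shift mm [ 114.  -142.3   46.7] turn [ 0.0044 -0.0025  0.0003]
side px [330. 138.] n 272 h 76.2 mean [ 523.5 -267.7   76.3] box [ 524.7 -269.7   76.3] size [49. 53.  9.] ray [ 523.2 -268.9   76.2] rgb [119.  107.   78.5]
side px [360. 147.] n 486 h 76.0 mean [ 399.2 -229.4   76.5] box [ 400.9 -230.    75.6] size [51. 50.  9.] ray [ 399.8 -227.    76. ] rgb [88.  7.  7.]
side px [251. 194.] n 773 h 122.4 mean [586.9 114.7 123.3] box [588.4 111.3 122.4] size [51. 53. 10.] ray [588.1 113.4 122.4] rgb [77. 41. 16.]
side px [241. 239.] n 539 h 97.8 mean [519.8 285.3  97.7] box [521.1 284.3  97.8] size [50. 54. 10.] ray [519.6 285.4  97.8] rgb [90. 24. 10.]
side px [283. 248.] n 347 h 58.1 mean [412.2 243.   57.9] box [412.8 241.8  58.2] size [50. 51.  9.] ray [411.9 243.3  58.1] rgb [124.  63.  19.]
side px [322. 246.] n 341 h 57.9 mean [319.7 191.7  57.8] box [320.1 191.   57.8] size [50. 54.  9.] ray [320.1 192.2  57.9] rgb [ 14.  47. 104.]
side px [260. 271.] n 593 h 97.3 mean [414.4 356.1  97.4] box [414.7 354.7  97. ] size [50. 50.  9.] ray [413.9 356.5  97.3] rgb [77.  0.  0.]
side px [303. 282.] n 397 h 58.0 mean [307.5 322.2  57.7] box [308.8 320.4  57.8] size [50. 50. 10.] ray [306.6 322.9  58. ] rgb [ 15.  64. 134.]
side px [209. 284.] n 391 h 45.6 mean [520.4 433.   45.5] box [519.7 431.6  45.7] size [57. 57.  9.] ray [518.9 434.2  45.6] rgb [23. 22. 22.]
```

Converted, -0.1415 m / 0.4 = -0.3538, -0.13 m / 0.4 = -0.325.

Emit:
{"fn": "move_arm", "kwargs": {
  "motion": [
    [0, 0, 0, 0.0625, -0.0775, 0, 0.085],
    [0, 0, 0, 0.1375, -0.1675, 0, 0.085],
    [0, 0, 0, 0.2125, -0.26, 0.025, 0.085],
    [0, 0, 0, 0.265, -0.325, 0.0625, 0.085],
    [0, 0, 0, 0.2863, -0.3538, 0.1, 0.085],
    [0, 0, 0, 0.2863, -0.3538, 0.125, 0.085],
    [0, 0, 0, 0.2863, -0.3538, 0.1375, 0.085],
    [0, 0, 0, 0.2863, -0.3538, 0.1375, 0.085]
  ]
}}

```text
clock: 9.93
eef_pos: [521.2, 276.8, 148.7]
tcp_rot: [3.141, 0.001, 1.054]
contact_force: [-0.8, 0.3, 0.1]
opening: 0.996
grasp_force: 0.0
```

```bash
python3 - <<'E'
from h import *
go(521.6,278,69,1.0545)
E
```

```text
t 9.93 pos [521.2 276.8 148.7] rot [3.1409e+00 9.0000e-04 1.0536e+00] shift mm [ 1.3 -0.3 79.7] turn [ 0.0007  0.0009 -0.0009]
```

Converted, 0.08 m / 0.4 = 0.2, 0.001 m / 0.4 = 0.0025.

Emit:
{"fn": "move_arm", "kwargs": {
  "motion": [
    [0, 0, 0, 0.0025, 0, 0.0625, 0.085],
    [0, 0, 0, 0.0025, 0, 0.1375, 0.085],
    [0, 0, 0, 0.0025, 0, 0.2, 0.085],
    [0, 0, 0, 0.0025, 0, 0.2, 0.085],
    [0, 0, 0, 0.0025, 0, 0.2, 0.085]
  ]
}}

```text
clock: 10.55
eef_pos: [522.3, 278.6, 70.2]
tcp_rot: [3.14, -0.001, 1.054]
contact_force: [-0.7, 0.2, 1.2]
opening: 0.994
grasp_force: 0.0
```

Emit:
{"fn": "move_arm", "kwargs": {
  "motion": [
    [0, 0, 0, 0, 0, 0, 0.06],
    [0, 0, 0, 0, 0, 0, 0.05],
    [0, 0, 0, 0, 0, 0, 0.04],
    [0, 0, 0, 0, 0, 0, 0.04],
    [0, 0, 0, 0, 0, 0, 0.04],
    [0, 0, 0, 0, 0, 0, 0.04]
  ]
}}

```text
clock: 11.3
eef_pos: [521.9, 279.0, 70.2]
tcp_rot: [3.14, -0.001, 1.055]
contact_force: [-0.7, -0.8, 5.3]
opening: 0.576
grasp_force: 40.5
```

```bash
python3 - <<'E'
from h import *
go(552.1,44.8,200,1.0545)
E
```

```text
t 11.30 pos [521.9 279.   70.2] rot [ 3.1399e+00 -1.0000e-03  1.0550e+00] shift mm [-188.7  142.  -129.8] turn [ 0.0017 -0.001   0.0005]
```

Converted, -0.155 m / 0.4 = -0.3875, -0.135 m / 0.4 = -0.3375.

Emit:
{"fn": "move_arm", "kwargs": {
  "motion": [
    [0, 0, 0, 0, 0, -0.0625, 0.04],
    [0, 0, 0, 0, 0, -0.15, 0.04],
    [0, 0, 0, 0, 0, -0.25, 0.04],
    [0, 0, 0, 0, 0, -0.3375, 0.04],
    [0, 0, 0, -0.0375, 0.0275, -0.3875, 0.04],
    [0, 0, 0, -0.125, 0.095, -0.3875, 0.04],
    [0, 0, 0, -0.2125, 0.16, -0.3875, 0.04],
    [0, 0, 0, -0.3, 0.225, -0.3875, 0.04]
  ]
}}

```text
clock: 12.3
eef_pos: [539.8, 127.6, 223.8]
tcp_rot: [3.141, 0.001, 1.055]
contact_force: [-0.3, 0.2, -1.3]
opening: 0.573
grasp_force: 42.0
```

Converted, -0.0685 m / 0.4 = -0.1713, -0.058 m / 0.4 = -0.145.

Emit:
{"fn": "move_arm", "kwargs": {
  "motion": [
    [0, 0, 0, -0.0875, 0.065, 0, 0.04],
    [0, 0, 0, -0.145, 0.11, 0, 0.04],
    [0, 0, 0, -0.1713, 0.13, 0, 0.04],
    [0, 0, 0, -0.1713, 0.13, 0, 0.04],
    [0, 0, 0, -0.1713, 0.13, 0, 0.04],
    [0, 0, 0, -0.1713, 0.13, 0, 0.04]
  ]
}}

```text
clock: 13.05
eef_pos: [551.7, 45.6, 224.2]
tcp_rot: [3.141, 0.0, 1.056]
contact_force: [-0.5, -0.3, -0.4]
opening: 0.577
grasp_force: 42.0
```

```bash
python3 - <<'E'
from h import *
go(552.1,44.8,76,1.0545)
E
```

```text
t 13.05 pos [551.7  45.6 224.2] rot [3.1409e+00 2.0000e-04 1.0560e+00] shift mm [ -0.5   0.7 148.2] turn [0.0007 0.0002 0.0015]
```

Converted, 0.145 m / 0.4 = 0.3625, 0.142 m / 0.4 = 0.355.

Emit:
{"fn": "move_arm", "kwargs": {
  "motion": [
    [0, 0, 0, 0, 0, 0.0625, 0.04],
    [0, 0, 0, 0, 0, 0.15, 0.04],
    [0, 0, 0, 0, 0, 0.2375, 0.04],
    [0, 0, 0, 0, 0, 0.3, 0.04],
    [0, 0, 0, 0, 0, 0.3375, 0.04],
    [0, 0, 0, 0, 0, 0.355, 0.04],
    [0, 0, 0, 0, 0, 0.3625, 0.04],
    [0, 0, 0, 0, 0, 0.3625, 0.04]
  ]
}}

```text
clock: 14.05
eef_pos: [552.3, 44.6, 79.8]
tcp_rot: [3.14, -0.0, 1.055]
contact_force: [0.6, -0.8, -1.8]
opening: 0.573
grasp_force: 42.0
```

Converted, 0.002 m / 0.4 = 0.005, 0.0015 m / 0.4 = 0.0038.

Emit:
{"fn": "move_arm", "kwargs": {
  "motion": [
    [0, 0, 0, 0, 0, 0.0013, 0.04],
    [0, 0, 0, 0, 0, 0.0025, 0.04],
    [0, 0, 0, 0, 0, 0.0038, 0.04],
    [0, 0, 0, 0, 0, 0.005, 0.04],
    [0, 0, 0, 0, 0, 0.005, 0.04]
  ]
}}

```text
clock: 14.68
eef_pos: [551.8, 44.6, 77.2]
tcp_rot: [3.141, 0.0, 1.055]
contact_force: [-0.4, -0.4, -1.5]
opening: 0.568
grasp_force: 42.0
```

Converted, 0.0015 m / 0.4 = 0.0038, 0.001 m / 0.4 = 0.0025.

Emit:
{"fn": "move_arm", "kwargs": {
  "motion": [
    [0, 0, 0, 0, 0, 0.0013, 0.04],
    [0, 0, 0, 0, 0, 0.0025, 0.04],
    [0, 0, 0, 0, 0, 0.0038, 0.04],
    [0, 0, 0, 0, 0, 0.0038, 0.04],
    [0, 0, 0, 0, 0, 0.0038, 0.04]
  ]
}}

```text
clock: 15.3
eef_pos: [552.0, 44.6, 76.2]
tcp_rot: [3.141, 0.0, 1.055]
contact_force: [-2.3, 0.5, 5.1]
opening: 0.573
grasp_force: 42.8
```

Converted, -0.12 m / 0.4 = -0.3, -0.1 m / 0.4 = -0.25.

Emit:
{"fn": "move_arm", "kwargs": {
  "motion": [
    [0, 0, 0, 0, 0, 0, 0.055],
    [0, 0, 0, 0, 0, 0, 0.065],
    [0, 0, 0, 0, 0, 0, 0.085],
    [0, 0, 0, 0, 0, 0, 0.085],
    [0, 0, 0, 0, 0, -0.05, 0.085],
    [0, 0, 0, 0, 0, -0.15, 0.085],
    [0, 0, 0, 0, 0, -0.25, 0.085],
    [0, 0, 0, 0, 0, -0.3, 0.085]
  ]
}}

```text
clock: 16.3
eef_pos: [552.7, 44.7, 198.0]
tcp_rot: [3.138, -0.001, 1.055]
contact_force: [0.7, -0.9, 0.2]
opening: 0.997
grasp_force: 0.0
```

```bash
python3 - <<'E'
from h import *
go(400.4,-235.3,140,1.0545)
p,W=cloud("side");cv2.imwrite("pics/s3.png",cv2.resize(p[80:300,180:420,::-1],None,fx=2.5,fy=2.5))
E
```

```text
t 16.30 pos [552.7  44.7 198. ] rot [ 3.1383e+00 -1.3000e-03  1.0548e+00] shift mm [-318.8    5.5   57.6] turn [ 0.0033 -0.0013  0.0003]
```

View pics/s3.png

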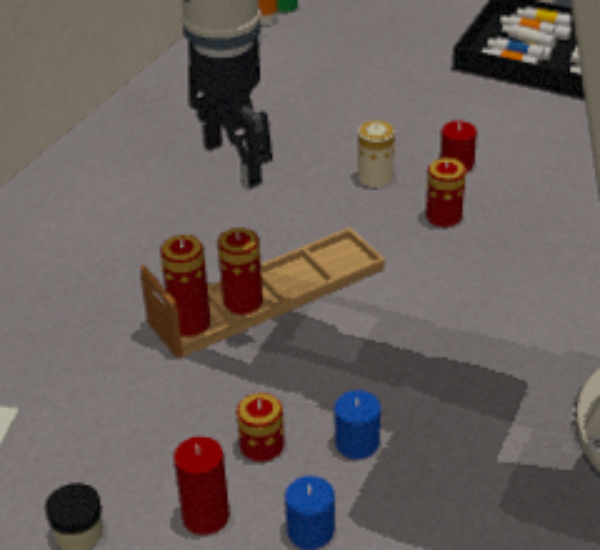

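The crop shows candle_120 at (185,285) and candle_100 at (240,270), standing upright in the first two compartments. Next is candle_80.

Converted, -0.3185 m / 0.4 = -0.7963, -0.31 m / 0.4 = -0.775.

Emit:
{"fn": "move_arm", "kwargs": {
  "motion": [
    [0, 0, 0, -0.075, 0.0025, 0, 0.085],
    [0, 0, 0, -0.2, 0.0025, 0, 0.085],
    [0, 0, 0, -0.325, 0.005, 0, 0.085],
    [0, 0, 0, -0.45, 0.0075, 0, 0.085],
    [0, 0, 0, -0.575, 0.01, 0.025, 0.085],
    [0, 0, 0, -0.7, 0.0125, 0.075, 0.085],
    [0, 0, 0, -0.775, 0.0125, 0.125, 0.085],
    [0, 0, 0, -0.7963, 0.0125, 0.14, 0.085]
  ]
}}

```text
clock: 17.35
eef_pos: [397.4, -235.5, 138.4]
tcp_rot: [-3.14, 0.0, 1.053]
contact_force: [-0.3, 0.0, -0.1]
opening: 0.994
grasp_force: 0.0
```

Converted, 0.005 m / 0.4 = 0.0125.

Emit:
{"fn": "move_arm", "kwargs": {
  "motion": [
    [0, 0, 0, 0, 0, 0.0125, 0.085],
    [0, 0, 0, 0, 0, 0.0125, 0.085],
    [0, 0, 0, 0, 0, 0.0125, 0.085]
  ]
}}

```text
clock: 17.73
eef_pos: [399.8, -234.3, 135.3]
tcp_rot: [3.14, 0.0, 1.056]
contact_force: [-0.2, 0.1, 0.0]
opening: 0.998
grasp_force: 0.0
```

```bash
python3 - <<'E'
from h import *
go(400.4,-235.3,49,1.0545)
E
```

```text
t 17.73 pos [ 399.8 -234.3  135.3] rot [3.1399e+00 2.0000e-04 1.0561e+00] shift mm [-0.6  0.8 86.3] turn [0.0017 0.0002 0.0016]
```

Converted, 0.086 m / 0.4 = 0.215, 0.08 m / 0.4 = 0.2.

Emit:
{"fn": "move_arm", "kwargs": {
  "motion": [
    [0, 0, 0, 0, 0.0025, 0.0625, 0.085],
    [0, 0, 0, 0, 0.0025, 0.1375, 0.085],
    [0, 0, 0, 0, 0.0025, 0.2, 0.085],
    [0, 0, 0, 0, 0.0025, 0.215, 0.085],
    [0, 0, 0, 0, 0.0025, 0.215, 0.085],
    [0, 0, 0, 0, 0.0025, 0.215, 0.085]
  ]
}}

```text
clock: 18.48
eef_pos: [400.7, -235.7, 49.8]
tcp_rot: [3.139, 0.0, 1.055]
contact_force: [0.9, 0.1, 0.5]
opening: 0.997
grasp_force: 0.0
```

Emit:
{"fn": "move_arm", "kwargs": {
  "motion": [
    [0, 0, 0, 0, 0, 0, 0.06],
    [0, 0, 0, 0, 0, 0, 0.05],
    [0, 0, 0, 0, 0, 0, 0.04],
    [0, 0, 0, 0, 0, 0, 0.04],
    [0, 0, 0, 0, 0, 0, 0.04],
    [0, 0, 0, 0, 0, 0, 0.04]
  ]
}}

```text
clock: 19.23
eef_pos: [400.3, -235.7, 49.5]
tcp_rot: [3.14, 0.0, 1.055]
contact_force: [-1.3, 1.0, 7.3]
opening: 0.575
grasp_force: 40.0
```

```bash
python3 - <<'E'
from h import *
go(516.5,-17.8,150,1.0545)
E
```

```text
t 19.23 pos [ 400.3 -235.7   49.5] rot [3.1398e+00 3.0000e-04 1.0547e+00] shift mm [ 246.8   -6.3 -100.6] turn [0.0018 0.0003 0.0002]
```

Converted, 0.19 m / 0.4 = 0.475, 0.15 m / 0.4 = 0.375.

Emit:
{"fn": "move_arm", "kwargs": {
  "motion": [
    [0, 0, 0, 0, 0, -0.0625, 0.04],
    [0, 0, 0, 0, 0, -0.15, 0.04],
    [0, 0, 0, 0, 0, -0.225, 0.04],
    [0, 0, 0, 0.05, 0, -0.25, 0.04],
    [0, 0, 0, 0.15, -0.005, -0.25, 0.04],
    [0, 0, 0, 0.2625, -0.0075, -0.25, 0.04],
    [0, 0, 0, 0.375, -0.01, -0.25, 0.04],
    [0, 0, 0, 0.475, -0.0125, -0.25, 0.04]
  ]
}}

```text
clock: 20.23
eef_pos: [489.7, -66.2, 148.9]
tcp_rot: [3.141, 0.0, 1.055]
contact_force: [0.8, -1.3, -1.6]
opening: 0.573
grasp_force: 42.3
```

Converted, 0.057 m / 0.4 = 0.1425, 0.05 m / 0.4 = 0.125.

Emit:
{"fn": "move_arm", "kwargs": {
  "motion": [
    [0, 0, 0, 0.075, -0.0025, 0, 0.04],
    [0, 0, 0, 0.125, -0.0025, 0, 0.04],
    [0, 0, 0, 0.1425, -0.0025, 0, 0.04],
    [0, 0, 0, 0.1425, -0.0025, 0, 0.04],
    [0, 0, 0, 0.1425, -0.0025, 0, 0.04],
    [0, 0, 0, 0.1425, -0.0025, 0, 0.04]
  ]
}}

```text
clock: 20.98
eef_pos: [516.3, -18.2, 148.8]
tcp_rot: [3.141, 0.0, 1.054]
contact_force: [-0.1, 0.2, -2.6]
opening: 0.574
grasp_force: 42.3
```

```bash
python3 - <<'E'
from h import *
go(516.5,-17.8,55.5,1.0545)
E
```

```text
t 20.98 pos [516.3 -18.2 148.8] rot [3.1408e+00 4.0000e-04 1.0539e+00] shift mm [ 0.5 -0.1 93.3] turn [ 0.0008  0.0004 -0.0006]
```

Emit:
{"fn": "move_arm", "kwargs": {
  "motion": [
    [0, 0, 0, 0, 0, 0.05, 0.04],
    [0, 0, 0, 0, 0, 0.1125, 0.04],
    [0, 0, 0, 0, 0, 0.1675, 0.04],
    [0, 0, 0, 0, 0, 0.2, 0.04],
    [0, 0, 0, 0, 0, 0.2175, 0.04],
    [0, 0, 0, 0, 0, 0.225, 0.04],
    [0, 0, 0, 0, 0, 0.225, 0.04],
    [0, 0, 0, 0, 0, 0.225, 0.04]
  ]
}}

```text
clock: 21.98
eef_pos: [517.0, -17.6, 59.3]
tcp_rot: [3.14, -0.0, 1.055]
contact_force: [0.8, 0.4, -2.4]
opening: 0.571
grasp_force: 42.2
```

Emit:
{"fn": "move_arm", "kwargs": {
  "motion": [
    [0, 0, 0, 0, 0, 0.0013, 0.04],
    [0, 0, 0, 0, 0, 0.0025, 0.04],
    [0, 0, 0, 0, 0, 0.0038, 0.04],
    [0, 0, 0, 0, 0, 0.005, 0.04],
    [0, 0, 0, 0, 0, 0.005, 0.04]
  ]
}}

```text
clock: 22.6
eef_pos: [516.6, -17.6, 56.7]
tcp_rot: [3.141, 0.0, 1.055]
contact_force: [-0.3, -0.1, -0.9]
opening: 0.576
grasp_force: 42.2
```

Converted, 0.0015 m / 0.4 = 0.0038, 0.001 m / 0.4 = 0.0025.

Emit:
{"fn": "move_arm", "kwargs": {
  "motion": [
    [0, 0, 0, 0, 0, 0.0013, 0.04],
    [0, 0, 0, 0, 0, 0.0025, 0.04],
    [0, 0, 0, 0, 0, 0.0038, 0.04],
    [0, 0, 0, 0, 0, 0.0038, 0.04],
    [0, 0, 0, 0, 0, 0.0038, 0.04]
  ]
}}

```text
clock: 23.22
eef_pos: [516.7, -17.6, 55.5]
tcp_rot: [3.141, 0.0, 1.055]
contact_force: [-1.5, 0.2, 5.0]
opening: 0.573
grasp_force: 42.8
```

Converted, -0.145 m / 0.4 = -0.3625, -0.11 m / 0.4 = -0.275.

Emit:
{"fn": "move_arm", "kwargs": {
  "motion": [
    [0, 0, 0, 0, 0, 0, 0.055],
    [0, 0, 0, 0, 0, 0, 0.065],
    [0, 0, 0, 0, 0, 0, 0.085],
    [0, 0, 0, 0, 0, 0, 0.085],
    [0, 0, 0, 0, 0, -0.05, 0.085],
    [0, 0, 0, 0, 0, -0.15, 0.085],
    [0, 0, 0, 0, 0, -0.275, 0.085],
    [0, 0, 0, 0, 0, -0.3625, 0.085]
  ]
}}

```text
clock: 24.22
eef_pos: [517.0, -17.6, 202.4]
tcp_rot: [3.139, -0.0, 1.055]
contact_force: [1.0, -0.2, -0.7]
opening: 0.999
grasp_force: 0.0
```

```bash
python3 - <<'E'
from h import *
go(413,235.8,140,1.0545)
objs("side")
E
```

```text
t 24.23 pos [517.  -17.6 202.4] rot [ 3.1391e+00 -5.0000e-04  1.0548e+00] shift mm [ 169.  -215.6   61.9] turn [ 0.0025 -0.0005  0.0003]
side px [330. 138.] n 272 h 77.2 mean [ 523.  -268.4   77.2] box [ 523.4 -268.5   77.3] size [52. 54.  9.] ray [ 521.  -265.    77.2] rgb [118. 106.  78.]
side px [363. 136.] n 191 h 56.6 mean [ 433.2 -348.4   56.2] box [ 434.1 -352.4   56.6] size [48. 52. 10.] ray [ 432.7 -347.8   56.6] rgb [78.  0.  0.]
side px [295. 180.] n 358 h 83.3 mean [515.9 -10.5  83.2] box [516.4 -12.1  83. ] size [51. 54.  9.] ray [515.5  -9.9  83.3] rgb [79.  28.5 10.5]
side px [275. 186.] n 460 h 103.6 mean [549.4  52.  103.5] box [549.5  49.9 103.6] size [51. 52. 10.] ray [548.7  51.7 103.6] rgb [80.  15.5  9. ]
side px [251. 194.] n 774 h 122.6 mean [586.3 115.  123.1] box [587.6 113.9 122.7] size [50. 51. 10.] ray [587.6 113.4 122.6] rgb [78. 41. 16.]
side px [283. 248.] n 348 h 57.9 mean [412.3 243.3  57.7] box [412.2 242.4  57.8] size [52. 50. 10.] ray [412.2 243.3  57.9] rgb [123.  62.  19.]
side px [322. 246.] n 340 h 58.2 mean [319.5 191.3  58. ] box [320.6 191.4  58.1] size [52. 52. 10.] ray [318.9 194.   58.2] rgb [ 15.   64.  130.5]
side px [260. 271.] n 593 h 97.1 mean [414.6 356.2  97.1] box [415.3 354.8  96.9] size [50. 51.  9.] ray [415.6 354.6  97.1] rgb [77.  0.  1.]
side px [303. 282.] n 396 h 57.8 mean [307.1 322.3  57.9] box [307.9 321.8  57.7] size [50. 49.  9.] ray [306.  324.3  57.8] rgb [ 16.  65. 134.]
side px [209. 284.] n 393 h 45.5 mean [520.5 433.   45.5] box [522.3 431.5  45.5] size [56. 57. 10.] ray [520.3 433.   45.5] rgb [22. 22. 22.]
```

Converted, -0.2155 m / 0.4 = -0.5388, -0.204 m / 0.4 = -0.51.

Emit:
{"fn": "move_arm", "kwargs": {
  "motion": [
    [0, 0, 0, 0.05, -0.065, 0, 0.085],
    [0, 0, 0, 0.125, -0.16, 0, 0.085],
    [0, 0, 0, 0.2, -0.255, 0, 0.085],
    [0, 0, 0, 0.275, -0.35, 0.025, 0.085],
    [0, 0, 0, 0.35, -0.4475, 0.075, 0.085],
    [0, 0, 0, 0.4, -0.51, 0.125, 0.085],
    [0, 0, 0, 0.4225, -0.5388, 0.155, 0.085],
    [0, 0, 0, 0.4225, -0.5388, 0.155, 0.085]
  ]
}}

```text
clock: 25.28
eef_pos: [411.9, 235.7, 137.3]
tcp_rot: [3.141, 0.002, 1.056]
contact_force: [-0.1, 0.2, 0.2]
opening: 0.998
grasp_force: 0.0
```

Converted, 0.01 m / 0.4 = 0.025.

Emit:
{"fn": "move_arm", "kwargs": {
  "motion": [
    [0, 0, 0, 0, 0, 0.025, 0.085],
    [0, 0, 0, 0, 0, 0.025, 0.085],
    [0, 0, 0, 0, 0, 0.025, 0.085]
  ]
}}

```text
clock: 25.65
eef_pos: [412.9, 235.2, 128.2]
tcp_rot: [3.141, 0.0, 1.054]
contact_force: [-0.3, 0.1, -1.3]
opening: 0.993
grasp_force: 0.0
```

```bash
python3 - <<'E'
from h import *
go(413,235.8,30,1.0545)
E
```

```text
t 25.65 pos [412.9 235.2 128.2] rot [3.1405e+00 1.0000e-04 1.0537e+00] shift mm [ 0.6 -0.3 98.2] turn [ 0.0011  0.0001 -0.0008]
```

Converted, 0.098 m / 0.4 = 0.245, 0.095 m / 0.4 = 0.2375.

Emit:
{"fn": "move_arm", "kwargs": {
  "motion": [
    [0, 0, 0, 0, 0, 0.0625, 0.085],
    [0, 0, 0, 0, 0, 0.1375, 0.085],
    [0, 0, 0, 0, 0, 0.2, 0.085],
    [0, 0, 0, 0, 0, 0.2375, 0.085],
    [0, 0, 0, 0, 0, 0.245, 0.085],
    [0, 0, 0, 0, 0, 0.245, 0.085]
  ]
}}

```text
clock: 26.4
eef_pos: [413.0, 235.8, 30.5]
tcp_rot: [3.14, -0.0, 1.055]
contact_force: [0.2, 0.0, -0.1]
opening: 0.994
grasp_force: 0.0
```

Emit:
{"fn": "move_arm", "kwargs": {
  "motion": [
    [0, 0, 0, 0, 0, 0, 0.06],
    [0, 0, 0, 0, 0, 0, 0.05],
    [0, 0, 0, 0, 0, 0, 0.04],
    [0, 0, 0, 0, 0, 0, 0.04],
    [0, 0, 0, 0, 0, 0, 0.04],
    [0, 0, 0, 0, 0, 0, 0.04]
  ]
}}

```text
clock: 27.15
eef_pos: [413.0, 235.9, 30.8]
tcp_rot: [3.14, -0.001, 1.055]
contact_force: [-2.1, -1.1, 7.8]
opening: 0.578
grasp_force: 40.2
```

```bash
python3 - <<'E'
from h import *
go(481,-80.4,190,1.0545)
E
```

```text
t 27.15 pos [413.  235.9  30.8] rot [ 3.1401e+00 -6.0000e-04  1.0548e+00] shift mm [-241.5  215.5 -159. ] turn [ 0.0015 -0.0006  0.0003]
```

Converted, -0.159 m / 0.4 = -0.3975, -0.14 m / 0.4 = -0.35.

Emit:
{"fn": "move_arm", "kwargs": {
  "motion": [
    [0, 0, 0, 0, 0, -0.0625, 0.04],
    [0, 0, 0, 0, 0, -0.1625, 0.04],
    [0, 0, 0, 0, 0, -0.2625, 0.04],
    [0, 0, 0, 0, 0, -0.35, 0.04],
    [0, 0, 0, -0.05, 0.045, -0.3975, 0.04],
    [0, 0, 0, -0.125, 0.1125, -0.3975, 0.04],
    [0, 0, 0, -0.2075, 0.185, -0.3975, 0.04],
    [0, 0, 0, -0.29, 0.26, -0.3975, 0.04]
  ]
}}

```text
clock: 28.15
eef_pos: [445.7, 82.4, 189.5]
tcp_rot: [3.14, -0.0, 1.055]
contact_force: [1.0, 0.3, -0.6]
opening: 0.57
grasp_force: 41.9
```

Converted, -0.1255 m / 0.4 = -0.3138, -0.12 m / 0.4 = -0.3.

Emit:
{"fn": "move_arm", "kwargs": {
  "motion": [
    [0, 0, 0, -0.0875, 0.0775, 0, 0.04],
    [0, 0, 0, -0.175, 0.155, 0, 0.04],
    [0, 0, 0, -0.25, 0.2225, 0, 0.04],
    [0, 0, 0, -0.3, 0.2675, 0, 0.04],
    [0, 0, 0, -0.3138, 0.2788, 0, 0.04],
    [0, 0, 0, -0.3138, 0.2788, 0, 0.04],
    [0, 0, 0, -0.3138, 0.2788, 0, 0.04],
    [0, 0, 0, -0.3138, 0.2788, 0, 0.04]
  ]
}}

```text
clock: 29.15
eef_pos: [480.6, -79.8, 189.3]
tcp_rot: [3.141, 0.0, 1.056]
contact_force: [-0.1, 0.0, -1.1]
opening: 0.572
grasp_force: 41.9
```

```bash
python3 - <<'E'
from h import *
go(481,-80.4,36.8,1.0545)
E
```

```text
t 29.15 pos [480.6 -79.8 189.3] rot [3.1408e+00 2.0000e-04 1.0559e+00] shift mm [ -0.3   0.5 152.5] turn [0.0008 0.0002 0.0014]
```

Converted, 0.149 m / 0.4 = 0.3725, 0.147 m / 0.4 = 0.3675.

Emit:
{"fn": "move_arm", "kwargs": {
  "motion": [
    [0, 0, 0, 0, 0, 0.0625, 0.04],
    [0, 0, 0, 0, 0, 0.15, 0.04],
    [0, 0, 0, 0, 0, 0.2375, 0.04],
    [0, 0, 0, 0, 0, 0.305, 0.04],
    [0, 0, 0, 0, 0, 0.345, 0.04],
    [0, 0, 0, 0, 0, 0.3675, 0.04],
    [0, 0, 0, 0, 0, 0.3725, 0.04],
    [0, 0, 0, 0, 0, 0.3725, 0.04]
  ]
}}

```text
clock: 30.15
eef_pos: [481.4, -80.8, 40.8]
tcp_rot: [3.14, -0.0, 1.055]
contact_force: [-0.0, -0.1, -0.0]
opening: 0.574
grasp_force: 41.9
```

Converted, 0.002 m / 0.4 = 0.005, 0.0015 m / 0.4 = 0.0038.

Emit:
{"fn": "move_arm", "kwargs": {
  "motion": [
    [0, 0, 0, 0, 0, 0.0013, 0.04],
    [0, 0, 0, 0, 0, 0.0025, 0.04],
    [0, 0, 0, 0, 0, 0.0038, 0.04],
    [0, 0, 0, 0, 0, 0.005, 0.04],
    [0, 0, 0, 0, 0, 0.005, 0.04]
  ]
}}

```text
clock: 30.78
eef_pos: [480.8, -80.7, 38.3]
tcp_rot: [3.141, 0.0, 1.055]
contact_force: [0.3, 0.3, -1.4]
opening: 0.57
grasp_force: 41.9
```

Emit:
{"fn": "move_arm", "kwargs": {
  "motion": [
    [0, 0, 0, 0, 0, 0.0013, 0.04],
    [0, 0, 0, 0, 0, 0.0025, 0.04],
    [0, 0, 0, 0, 0, 0.0038, 0.04],
    [0, 0, 0, 0, 0, 0.0045, 0.04],
    [0, 0, 0, 0, 0, 0.0045, 0.04]
  ]
}}

```text
clock: 31.4
eef_pos: [480.9, -80.7, 36.9]
tcp_rot: [3.141, 0.0, 1.055]
contact_force: [-2.3, 0.6, 5.8]
opening: 0.574
grasp_force: 42.7
```

Converted, -0.16 m / 0.4 = -0.4, -0.11 m / 0.4 = -0.275.

Emit:
{"fn": "move_arm", "kwargs": {
  "motion": [
    [0, 0, 0, 0, 0, 0, 0.055],
    [0, 0, 0, 0, 0, 0, 0.065],
    [0, 0, 0, 0, 0, 0, 0.085],
    [0, 0, 0, 0, 0, 0, 0.085],
    [0, 0, 0, 0, 0, -0.05, 0.085],
    [0, 0, 0, 0, 0, -0.15, 0.085],
    [0, 0, 0, 0, 0, -0.275, 0.085],
    [0, 0, 0, 0, 0, -0.4, 0.085]
  ]
}}

```text
clock: 32.4
eef_pos: [480.4, -80.5, 197.9]
tcp_rot: [3.141, 0.0, 1.055]
contact_force: [0.3, 0.0, 0.2]
opening: 0.995
grasp_force: 0.0
```

Emit:
{"fn": "move_arm", "kwargs": {
  "motion": [
    [0, 0, 0, 0, 0, -0.1, 0.085],
    [0, 0, 0, 0, 0, -0.15, 0.085],
    [0, 0, 0, 0, 0, -0.15, 0.085],
    [0, 0, 0, 0, 0, -0.15, 0.085],
    [0, 0, 0, 0, 0, -0.15, 0.085]
  ]
}}

```text
clock: 33.02
eef_pos: [480.0, -80.4, 255.1]
tcp_rot: [-3.14, 0.001, 1.055]
contact_force: [-0.4, -0.9, 0.7]
opening: 0.996
grasp_force: 0.0
```

```bash
python3 - <<'E'
from h import *
objs("side")
p,W=cloud("side");cv2.imwrite("pics/s4.png",cv2.resize(p[80:300,180:420,::-1],None,fx=2.5,fy=2.5))
E
```

```text
side px [330. 138.] n 275 h 77.4 mean [ 523.3 -267.8   77.1] box [ 523.5 -269.5   77.3] size [49. 52.  9.] ray [ 520.9 -264.7   77.4] rgb [118. 106.  78.]
side px [363. 136.] n 195 h 56.8 mean [ 433.8 -348.3   56.4] box [ 435.  -350.5   56.4] size [50. 57.  9.] ray [ 431.5 -344.6   56.8] rgb [79.  0.  1.]
side px [315. 175.] n 265 h 64.0 mean [479.9 -72.4  63.5] box [481.2 -75.7  63.7] size [50. 55.  9.] ray [479.1 -69.8  64. ] rgb [85. 40. 15.]
side px [295. 180.] n 365 h 83.3 mean [516.1 -10.9  83.2] box [516.6 -12.   83.2] size [53. 53.  9.] ray [516.8 -12.1  83.3] rgb [84. 31. 11.]
side px [275. 186.] n 456 h 103.4 mean [549.9  51.2 103.3] box [550.2  50.8 103.4] size [50. 50. 10.] ray [547.9  53.6 103.4] rgb [81. 14.  9.]
side px [251. 194.] n 776 h 122.9 mean [586.8 114.8 123.5] box [587.8 112.6 122.8] size [51. 52. 10.] ray [587.7 113.9 122.9] rgb [78.  41.5 16.5]
side px [322. 246.] n 341 h 57.7 mean [319.7 191.4  57.5] box [320.3 188.6  57.4] size [50. 49. 10.] ray [320.1 192.   57.7] rgb [ 15.  62. 131.]
side px [260. 271.] n 602 h 97.4 mean [414.3 356.1  97.4] box [414.3 355.5  97.3] size [50. 48.  9.] ray [415.5 354.8  97.4] rgb [77.  0.  1.]
side px [303. 282.] n 395 h 58.0 mean [307.4 322.2  58. ] box [307.9 320.8  57.9] size [49. 51. 10.] ray [306.6 323.   58. ] rgb [ 15.  64. 134.]
side px [209. 284.] n 389 h 45.7 mean [520.5 433.3  45.6] box [520.7 432.1  45.7] size [56. 55. 10.] ray [519.1 434.5  45.7] rgb [22. 22. 21.]
```

View pics/s4.png

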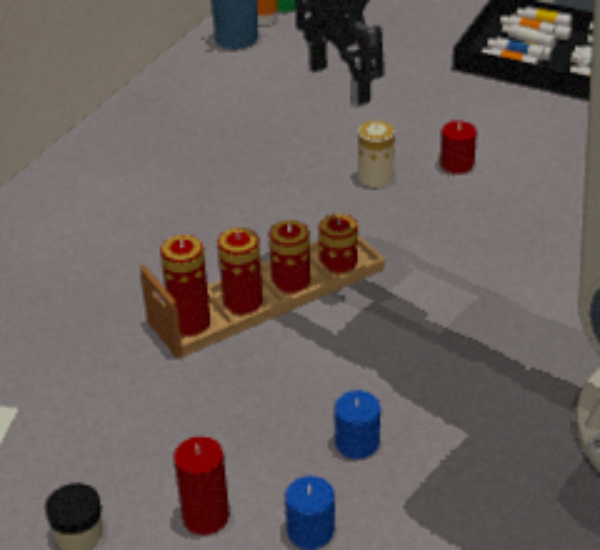

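The four candles stand upright in the tray, stepping down from the board at crop (185,285) to (338,243). The other objects haven't moved and the gripper is clear.

```bash
python3 -c "
from rig import order
print(order.sign_off())"
```

```text
the job is handed in; nothing more can be done
None
```

The four gold-painted red candles stand upright in the tray, tallest at the high end board down to shortest at the low end. Each was set down gently, nothing else was moved, and the job was handed in at about 33 s; no verdict came back.

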